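# Clamp the sharps box in its bench holder with the removable crank

### The arm

A 6-joint arm with a two-finger parallel gripper is mounted at the origin on the work surface. World frame = base frame: x ahead of the robot, y to its left, z up, the work surface at z = 0. Lengths are in m, angles in rad, forces in N, time in s.
With the tool pointing down it reaches from about 0.25 to 0.775 m from the base axis. Payload 4 kg.
Tool frame: the origin (TCP) lies midway between the tips of the shut fingers; the grasp point (between the pads) lies 19 mm behind it; z points along the fingers, y is the line along which they close (so a half turn about z gives the same grasp; the last joint's range is limited). The gripper opens to 85 mm and grips with 20 to 120 N. Pads are 22 mm wide; open, the fingers measure 114 mm over their backs; the gripper's body (76 mm by 85 mm) begins 54 mm behind the grasp point. The pads swing forward as they close: fully open they stand 13 mm farther back than shut.
Start: joints at [1.036, 0.087, 1.371, -0, 1.684, -0.103], TCP at [0.23, 0.5, 0.231] pointing down, gripper open.
Joint ranges: [-3.1, 3.1], [-0.76, 2.03], [0.27, 2.55], [-1.08, 4.22], [0.17, 2.65], [-2.57, 2.57]. Speed limits (rad/s): [2.79, 2.79, 3.14, 3.14, 3.14, 3.14].

### API

Orientations are given as [roll, pitch, yaw] about the fixed x, y, z axes, in that order (R = Rz(yaw) Ry(pitch) Rx(roll)).
In Python, from rig import env gives the robot as it stands.
- The arm moves only by the tool apply_moves, never from a script. Its argument "commands" is a list of rows, each an object with "xyz": the shift along the tool's x, y, z in cm, a list of three; "turn": the turn about the tool's z in degrees. In form: [{"xyz": [dx, dy, dz], "turn": turn}, ...]. A call has 1 to 12 rows; each row is the pose to reach, as a shift and turn from the pose commanded when the call began, along the tool's axes at that moment; what a row does not reach only later rows make up. A row lasts 1/10 s, in which the tool goes at most 50 mm and 8.59 degrees, less where a joint would pass 70% of its speed; a pose out of reach is approached as far as the arm can. A call with a gripper value outside its range is refused whole. "gripper" is the closure, from 0 (fully open) to 1 (shut), set as the call begins (left out, the last holds). The fingers move at their own pace and stop on an object; the grip force is fixed at half the most. Time passes only in rows, so rows that repeat a pose let the fingers close. It gives the time, the measured TCP pose, the force, the opening and the grip force at its end, in the units of the state.
- env.observe(): the state, without advancing time (a new reading comes with each control period).
- env.get_image(name): name is "scene" or "top"; returns the picture (400x640x3 uint8, red, green, blue); there is no depth.
- env.camera_model(name): a dict with "fx", "fy", "cx", "cy" (pixels), "dist_coeffs" ([k1, k2, p1, p2, k3] as OpenCV has them; the pictures are not rectified), "T" (4x4, takes a point from camera to world coordinates). Camera axes: x right, y down, z forward; pixel columns grow to the right and rows downward; lengths in m; the calibration is good to about 2 mm. A picture is of the moment at which its call begins. camera_model takes no time and is no camera call.
- env.sign_off(): hands the job in; it is judged then, once.
The state is a dict: "time": time; "joints": joint angles; "joint_vel": joint speeds; "tau": joint torques, N m; "tool_pos": TCP position; "ee_rot": TCP orientation; "force": force on the tool from outside, world axes, zero at the start; "wrist_torque": the same for the moment, N m; "width": finger opening in m; "gripper_force": force on a finger pad.
Only numpy, scipy, OpenCV 4.12 (cv2) and the standard library are available. Lean on these libraries where they do the work, as an engineer would, in place of code of your own. Each camera call takes 0.05 s, during which the arm holds its last target. There are 200 camera calls.

### The job

Fit the loose crank from the steel tray fully down onto the square brass shaft of the bench holder and wind it clockwise until the blue cam has pushed the yellow sharps box against its stop and holds it snugly, without crushing the box. Then lift the crank off the shaft and stand it back upright on the tray, leaving the other things on the counter alone.

Things in the scene. Friction and masses are not known exactly. Their poses are not given: they have to be found in the camera images.
- crank: Removable hand crank, 0.32 kg, standing on the tray on its hub, turned any way. Origin: centre of the underside of its dark steel hub, z up. Hub 36 x 36 mm, z = 0 to 32 mm, with a blind square hole from below, 15.6 mm wide, 26 mm deep, sides parallel to x and y, mouth slightly chamfered. A flat arm (16 mm wide, z = 25 to 32 mm) runs from it along +x to the winding knob.
- crank_grip (a point): Centre of the red grip block fixed on top of the crank's hub, on the hub's axis, 50 mm above the hub's underside: 30 mm along the crank's x, 18 mm along its y, 36 mm tall. Take the crank here to carry it.
- crank_knob (a point): Centre of the crank's black upright winding knob: 20 mm across, 38 mm tall, its axis 65 mm from the hub's axis, this point 53 mm above the hub's underside. The knob spins freely on its pin, so it can be held while winding without turning the wrist.
- shaft: Upright clamp shaft in the holder; turns about its z. Origin on its axis at the top of its steel collar (30 mm wide, 104 mm above the counter), where the hub sits when home. Above: the brass square, 14 mm wide, sides parallel to x and y, 24 mm tall, the top 4 mm tapering to 9 mm. The crank fits at any quarter turn, with about 0.1 rad play. Stiff: stays where left; winding free takes 3 to 6 N at the knob.
- square_top (a point): Top centre of the brass square, 24 mm above the shaft's origin.
- cam_centre (a point): Centre of the blue cam on the shaft, a disc of 26 mm radius, 24 mm thick, 16 mm off the axis, 52 mm above the counter. It starts turned away from the box; clockwise from above swings it past the robot's side to the box in under 3 rad. There the effort rises: 8 N more at the knob than free is just snug (8 N on the box), 11 N more is good, 15 N more may crush it (30 N on it).
- holder: Grey bench holder fixed on the counter. Origin on the counter, under the shaft axis; the box stands on its base plate (12 mm thick) on the +y side, between a front lip and a rear fence (+x). Its upper bearing round the shaft is 100 mm high. All of it, and the box, stays below the seated crank's arm.
- stop: Adjustable stop fixed to the holder, 104 to 108 mm from the shaft's axis: an aluminium angle, 74 mm high, with a sprung black rubber pad in front of it, against which the box is pressed. Origin on the counter, only roughly under the pad's face: the pad sits up to 4.5 mm nearer or farther, so where the box is held must be felt. The pad looks to -y of the holder and gives 1 mm at about 8 N.
- sharps_box: Yellow sharps box with red lid, about 100 mm (x) by 76 mm (y), 88 mm tall, 0.3 to 0.6 kg, loose in the holder a few mm short of the stop. Origin: centre of its underside, z up.
- tray: Low steel instrument tray lying on the counter, 200 mm (x) by 170 mm (y), rim 12 mm high, floor 3 mm thick. Origin: centre of its underside.
- disinfectant: White disinfectant bottle, 60 mm across, 170 mm tall. Origin: centre of its underside. Leave alone.
- clock: Black wall clock lying face up, 132 mm across, 30 mm thick. Origin: centre of its underside. Leave alone.
- dental_cast: Plaster dental cast, 55 x 64 mm, 42 mm tall. Origin: centre of its underside. Leave alone.
- glove_box: Blue glove box, 110 x 200 mm, 70 mm tall. Origin: centre of its underside. Leave alone.
Things that resemble listed ones, but are neither listed nor needed, are in the scene too. What is meant by the sharps_box is not black or purple, and is the smaller of those in its own colour.

How it is judged:
On the way, in this order (a step that is already met when the one before it is completed fails the run):
1. the crank sits fully home on the square shaft (z of crank in the frame of shaft below 0.003 m and horizontal distance between crank and shaft below 0.003 m and angle between the z axis of crank and the z axis of shaft, either way round below 0.08 rad), for 0.2 s.
2. with the crank still home on the shaft, the cam presses the box with over 8 N (all of step 1 and contact force between shaft and sharps_box above 8 N), for 0.2 s.
3. the crank is lifted clear of the shaft (distance between crank and shaft above 0.03 m), for 0.1 s.
At the end, for the whole second after the job is handed in: The cam holds the sharps box against its stop with 8 to 30 N, the box upright within 0.06 rad and at rest; the crank stands on its hub on the tray floor, hub centre within 85 mm (tray x) and 70 mm (tray y) of the tray's centre, upright within 0.08 rad, at rest and released (contact force between shaft and sharps_box between 8 and 30 N and angle between sharps_box's own z axis and vertical below 0.06 rad and linear speed of each of sharps_box, crank below 0.01 m/s and x of crank in the frame of tray between -0.085 and 0.085 m and y of crank in the frame of tray between -0.07 and 0.07 m and z of crank in the frame of tray between -0.002 and 0.007 m and angle between crank's own z axis and vertical below 0.08 rad); the robot touches nothing.
It fails at once if the box is crushed: the cam presses it with more than 30 N (contact force between shaft and sharps_box above 30 N).
It fails at once if the sharps box is tipped or lifted (angle between sharps_box's own z axis and vertical above 0.15 rad or z of sharps_box in the frame of holder above 0.03 m).
It fails at once if the crank is dropped or laid over (angle between crank's own z axis and vertical above 0.5 rad).
It fails at once if another thing on the counter is pushed more than 20 mm or tipped (distance of any of disinfectant, clock, dental_cast, glove_box from where it was at the start of the episode above 0.02 m or angle between any of disinfectant, clock, dental_cast, glove_box's own z axis and vertical above 0.3 rad).
It also fails if it takes over 72 s, if anything falls off the work surface, if the arm or the gripper's body presses on something with over 40 N, if the wrist force passes 120 N, or if a joint passes its speed limit or range.

## Working session

There is one attempt and no reset: what is moved stays moved. The work goes in short steps, Python scripts to look and compute and a tool call to move; the robot and the scene stay as the last step left them, time stands still between calls to the robot, and variables do not carry over. Pictures are saved under pics/ and viewed, at most 10 in all, crops included, and the job is handed in when it is done.

Besides the shell and the picture viewer there is one more tool, called after ">>>" by a JSON object that holds its "api" and its "payload". apply_moves: Moves the arm, as the interface text tells. Its arguments: {"type":"object","properties":{"commands":{"type":"array"},"gripper":{"type":"number"}},"required":["commands"]}

```bash
mkdir -p pics; ls; python3 - <<'E'
from rig import env
import cv2,numpy as np
for n in("scene","top"):
    im=env.get_image(n); cv2.imwrite(f"pics/{n}0.png",im[:,:,::-1])
    c=env.camera_model(n); print(n,{k:np.round(v,4).tolist() for k,v in c.items()})
print(env.observe())
E
```

```text
pics
scene {'fx': 511.0945, 'fy': 511.0945, 'cx': 323.7139, 'cy': 206.4738, 'dist_coeffs': [-0.067, 0.0, 0.0, 0.0, 0.0], 'T': [[0.2102, 0.8317, -0.5139, 1.3602], [0.9776, -0.1858, 0.0991, -0.1248], [-0.013, -0.5232, -0.8521, 1.5097], [0.0, 0.0, 0.0, 1.0]]}
top {'fx': 391.0377, 'fy': 391.0377, 'cx': 325.5468, 'cy': 202.3995, 'dist_coeffs': [-0.0643, 0.0, 0.0, 0.0, 0.0], 'T': [[-0.0159, -0.9958, 0.09, 0.4169], [-0.9999, 0.0158, -0.0015, 0.0622], [0.0001, -0.0901, -0.9959, 1.1076], [0.0, 0.0, 0.0, 1.0]]}
{'time': 0.1, 'joints': array([ 1.03590316e+00,  8.78945976e-02,  1.37214227e+00, -9.54809957e-06,
        1.68366455e+00, -1.03103123e-01]), 'joint_vel': array([-1.25904593e-03, -3.41788222e-03, -4.15944870e-03,  2.55472753e-03,
       -1.64196749e-04, -6.00735196e-06]), 'tau': array([ 2.34891726e-03, -3.53015792e+01, -3.14217675e+01, -2.31265443e-05,
        7.97127024e-03,  1.86868419e-06]), 'tool_pos': array([0.22993576, 0.49910033, 0.23022898]), 'ee_rot': array([-3.13949411e+00, -2.07595587e-04,  2.70980132e+00]), 'force': array([ 0.41477096,  0.01026826, -0.0578207 ]), 'wrist_torque': array([ 0.03352099, -0.02283713, -0.0451094 ]), 'gripper_force': 0.0, 'width': 0.08555145251852793}
```

View pics/scene0.png

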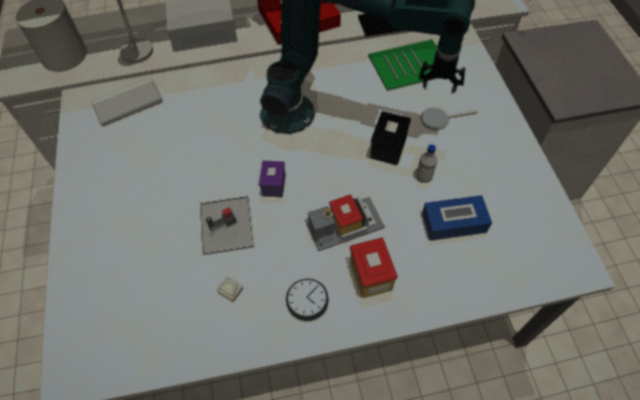

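View pics/top0.png

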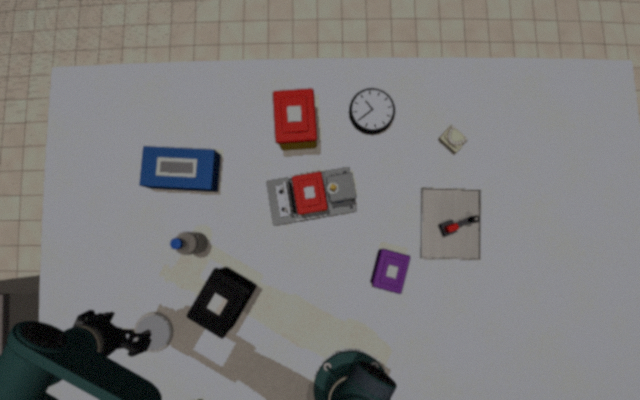

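The scene picture shows the crank on its tray at (225,215), the holder with the small red-lidded box at (345,215), and a larger twin at (373,265). In the top picture the crank grip is at (450,228), the shaft at (333,188), the holder box at (310,193) and the large box at (295,117). 

Could be taken for what I want: the sharps box is top (310,193) small, versus (295,117) larger, (222,300) black and (391,270) purple. I choose (310,193). There is only one crank, at (450,228), red grip. Next is a close crop to check.

```bash
cat > h.py <<'E'
import cv2,numpy as np
from rig import env
def ray(n,uv):
    c=env.camera_model(n);K=np.array([[c['fx'],0,c['cx']],[0,c['fy'],c['cy']],[0,0,1]])
    p=cv2.undistortPoints(np.array([[uv]],float),K,np.array(c['dist_coeffs']))[0,0]
    T=np.array(c['T']);d=T[:3,:3]@[p[0],p[1],1];return T[:3,3],d/np.linalg.norm(d)
def plane(n,uv,z):
    o,d=ray(n,uv);return o+d*(z-o[2])/d[2]
def tri(a,b):
    (o1,d1),(o2,d2)=ray("scene",a),ray("top",b)
    s=np.linalg.lstsq(np.c_[d1,-d2],o2-o1,rcond=None)[0]
    p,q=o1+s[0]*d1,o2+s[1]*d2;return (p+q)/2,np.linalg.norm(p-q)
def proj(n,P):
    c=env.camera_model(n);K=np.array([[c['fx'],0,c['cx']],[0,c['fy'],c['cy']],[0,0,1]])
    T=np.linalg.inv(np.array(c['T']))
    return cv2.projectPoints(np.atleast_2d(P).astype(float),cv2.Rodrigues(T[:3,:3])[0],T[:3,3],K,np.array(c['dist_coeffs']))[0][:,0]
E
python3 - <<'E'
from h import *
t=cv2.imread("pics/top0.png");s=cv2.imread("pics/scene0.png")
R=lambda im,x,y,w,h:cv2.resize(im[y:y+h,x:x+w],(400,300),interpolation=cv2.INTER_CUBIC)
a=np.hstack([R(t,410,180,80,60),R(t,270,155,100,75)]);b=np.hstack([R(s,190,188,80,60),R(s,295,180,100,75)])
cv2.imwrite("pics/crop1.png",np.vstack([a,b]))
E
```

```text
(no output)
```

View pics/crop1.png

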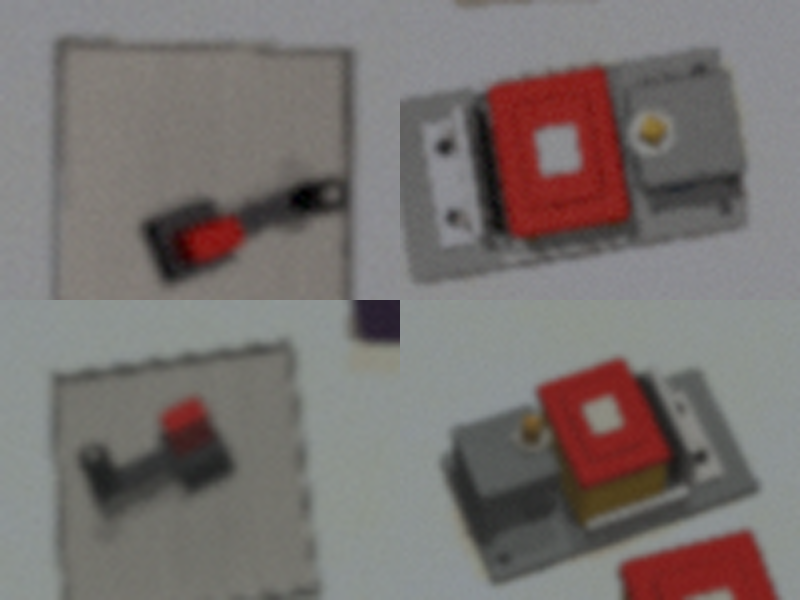

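The crop shows the small yellow box with its red lid in the holder, the brass square to its right (top about (333,187)), and the crank with its knob toward the right tray edge (top about (475,219)). The choice is confirmed. Next I average several frames and measure.

```bash
python3 - <<'E'
from h import *
A={n:np.mean([env.get_image(n)[:,:,::-1].astype(float) for _ in range(12)],0).astype(np.float32) for n in("scene","top")}
np.savez("avg.npz",**A)
def mask(n,x,y,w,h,f,k=8):
    c=cv2.resize(A[n][y:y+h,x:x+w],None,fx=k,fy=k,interpolation=cv2.INTER_CUBIC)
    m=f(c[...,0],c[...,1],c[...,2]).astype(np.uint8)
    N,l,st,ce=cv2.connectedComponentsWithStats(m);i=1+st[1:,4].argmax()
    return (ce[i]+.5)/k-.5+[x,y], st[i,4]/k/k, (l==i)
red=lambda b,g,r:(r-g>40)
brass=lambda b,g,r:(r-b>30)&(g-b>8)
dark=lambda b,g,r:(r<60)
def both(nm,sa,ta,f,f2=None):
    a,ar,_=mask("scene",*sa,f);b,br,_=mask("top",*ta,f2 or f);p,e=tri(a,b)
    print(nm,a.round(2),round(ar,1),b.round(2),round(br,1),"xyz",p.round(4),"gap",round(e,4));return p
G=both("grip",(215,200,25,25),(435,215,25,25),red)
S=both("brass",(318,202,12,15),(325,180,16,16),brass)
L=both("lid",(328,190,40,50),(285,160,45,60),red)
for n,c in (("scene",(203,210,14,22)),("top",(465,210,15,15))):
    a,ar,_=mask(n,*c,lambda b,g,r:r<55);print("knob",n,a,ar)
R=lambda n,x,y,w,h:cv2.resize(A[n][y:y+h,x:x+w],(400,300),interpolation=cv2.INTER_CUBIC)
cv2.imwrite("pics/crop2.png",np.vstack([np.hstack([R("top",432,206,48,36),R("top",321,176,24,18)]),np.hstack([R("scene",200,200,48,36),R("scene",312,202,24,18)])]))
E
```

```text
grip [226.26 210.86] 42.8 [452.02 227.39] 88.8 xyz [ 0.4384 -0.2755  0.0703] gap 0.0003
brass [327.5  210.79] 19.1 [332.75 186.8 ] 31.5 xyz [0.5449 0.043  0.128 ] gap 0.0024
lid [345.56 210.76] 616.5 [309.14 192.88] 1085.1 xyz [0.5349 0.1046 0.0895] gap 0.003
knob scene [211.31638108 223.38305507] 53.34375
knob top [470.00752544 219.75243782] 55.28125[ WARN:0@8.821] global loadsave.cpp:1063 imwrite_ Unsupported depth image for selected encoder is fallbacked to CV_8U.
```

View pics/crop2.png

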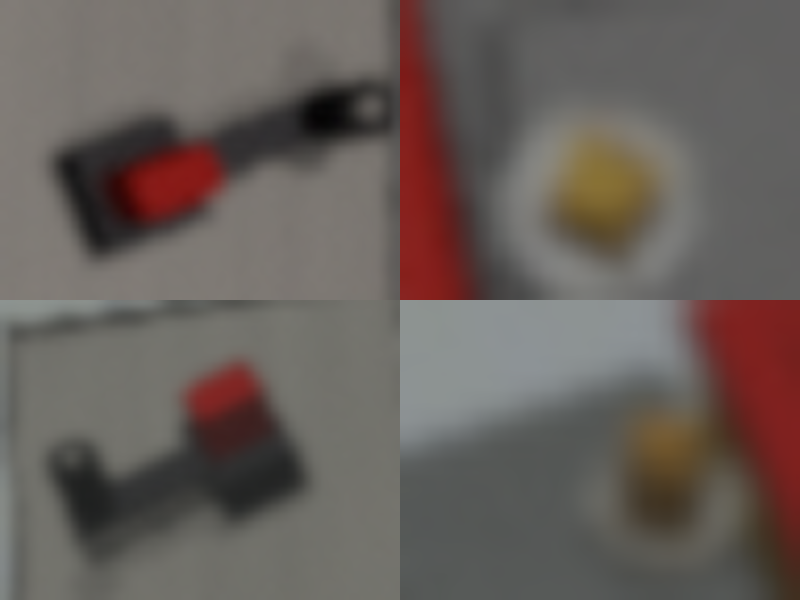

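The knob's light cap shows at top (476.4,218.8) and scene (208.6,219.2). The brass square in the top view looks like a diamond centred near (333,187).

```bash
python3 - <<'E'
from h import *
A=np.load("avg.npz")
def up(n,x,y,w,h,k=8): return cv2.resize(A[n][y:y+h,x:x+w],None,fx=k,fy=k,interpolation=cv2.INTER_CUBIC)
def comp(m,x,y,k=8):
    N,l,st,ce=cv2.connectedComponentsWithStats(m.astype(np.uint8));i=1+st[1:,4].argmax()
    return (ce[i]+.5)/k-.5+[x,y],st[i,4]/k/k,(l==i).astype(np.uint8)
def sil(n,x,y,w,h,f):
    c=up(n,x,y,w,h);return comp(f(c[...,0],c[...,1],c[...,2]),x,y)
def tt(nm,a,b):
    p,e=tri(a[0],b[0]);print(nm,a[0].round(2),round(a[1],1),b[0].round(2),round(b[1],1),p.round(4),round(e,4));return p
rel=lambda b,g,r:(r-g>0.35*(g+8))&(r-g>12)
G=tt("grip centre",sil("scene",215,200,25,25,rel),sil("top",435,215,25,25,rel))
cap=lambda b,g,r:g>62
K=tt("knob cap",sil("scene",206,216,6,7,lambda b,g,r:g>75),sil("top",473,215,6,7,lambda b,g,r:g>90))
for th in(.45,.6):
  br=lambda b,g,r:(r-b)>th*(g+1)*.6
  a=sil("scene",318,200,11,17,br);b=sil("top",325,180,16,16,br);S=tt("brass",a,b)
  cnt=max(cv2.findContours(b[2],cv2.RETR_EXTERNAL,cv2.CHAIN_APPROX_NONE)[0],key=len)
  q=(cnt[:,0]+.5)/8-.5+[325,180];W=np.array([plane("top",u,.12)[:2] for u in q])
  r=cv2.minAreaRect((W*1e4).astype(np.float32));print("brass rect mm",np.array(r[1])/10,"ang",r[2], "c",np.array(r[0])/1e4)
c=up("top",325,180,16,16,8);ch=cv2.GaussianBlur((c[...,2]-c[...,0])/(c[...,1]+5),(0,0),4)
gx,gy=cv2.Sobel(ch,cv2.CV_32F,1,0),cv2.Sobel(ch,cv2.CV_32F,0,1)
z=((gx+1j*gy)**4/(np.abs(gx+1j*gy)**3+1e-9))[15:-15,15:-15].sum();print("img edge ang mod90 deg",np.degrees(np.angle(z))/4, abs(z)/np.hypot(gx,gy)[15:-15,15:-15].sum())
d=K-G;print("crank yaw",np.degrees(np.arctan2(d[1],d[0])),"len",np.hypot(d[0],d[1]))
# lid white label & lid contour yaw, tray
m=sil("top",285,160,45,60,rel)
cnt=max(cv2.findContours(m[2],cv2.RETR_EXTERNAL,cv2.CHAIN_APPROX_NONE)[0],key=len)
W=np.array([plane("top",(u+.5)/8-.5+[285,160],.1)[:2] for u in cnt[:,0]]);r=cv2.minAreaRect((W*1e4).astype(np.float32));print("lid rect",np.array(r[0])/1e4,np.array(r[1])/10,r[2])
c=A["top"][175:270,410:490];m=comp(np.abs(c.max(2)-c.min(2)<80)&(c.mean(2)<c[2:6,2:6].mean()-18),410,175,1)
cnt=max(cv2.findContours(m[2],cv2.RETR_EXTERNAL,cv2.CHAIN_APPROX_NONE)[0],key=len)
W=np.array([plane("top",u+[410,175],.01)[:2] for u in cnt[:,0]]);r=cv2.minAreaRect((W*1e4).astype(np.float32));print("tray",np.array(r[0])/1e4,np.array(r[1])/10,r[2])
E
```

```text
grip centre [226.83 212.55] 80.6 [451.25 227.47] 120.7 [ 0.4386 -0.276   0.0602] 0.0016
knob cap [208.33 216.82] 15.1 [473.35 214.74] 0.8 [ 0.4685 -0.3281  0.0988] 0.0077
brass [326.88 211.58] 22.2 [332.78 187.02] 32.3 [0.5448 0.042  0.1233] 0.0006
brass rect mm [15.11575928 15.76329193] ang 62.34719467163086 c [0.54499229 0.04172578]
brass [327.04 211.51] 17.9 [332.76 187.09] 26.5 [0.5446 0.0423 0.1234] 0.0011
brass rect mm [13.53225403 14.35037079] ang 62.587215423583984 c [0.54482935 0.0417188 ]
img edge ang mod90 deg 26.912039 0.33186287
crank yaw -60.176541798198905 len 0.06005754278815355
lid rect [0.53333174 0.10338027] [105.37562256  84.38834229] 8.908273696899414
tray [ 0.45100352 -0.29162642] [175.73276367 203.78455811] 87.39682006835938
```

```bash
python3 - <<'E'
from h import *
p,e=tri((208.6,219.2),(476.4,218.8));print("cap",p.round(4),e)
for z in(.053,.060):print(z,plane("top",(451.25,227.47),z)[:2],plane("scene",(226.83,212.55),z)[:2])
for z in(.116,.123):print(z,plane("top",(332.77,187.05),z)[:2],plane("scene",(326.95,211.55),z)[:2])
for z in(.075,.082):
  a=plane("top",(476.4,218.8),z);print("cap",z,a[:2],plane("scene",(208.6,219.2),z)[:2])
A=np.load("avg.npz")["top"];k=8
c=cv2.resize(A[206:242,432:480],None,fx=k,fy=k,interpolation=cv2.INTER_CUBIC)
b,g,r=cv2.split(c)
for th in(45,60,75):
  m=((r-g)>th).astype(np.uint8);cnt=max(cv2.findContours(m,0,1)[0],key=len)
  W=np.array([plane("top",(u+.5)/k-.5+[432,206],.071)[:2] for u in cnt[:,0]]);q=cv2.minAreaRect((W*1e4).astype(np.float32));print("gripface",np.array(q[0])/1e4,np.array(q[1])/10,q[2])
h=((c.max(2)<72)|((r-g)>30)).astype(np.uint8)
cnt=max(cv2.findContours(h,0,1)[0],key=len)
print("arm img line",cv2.fitLine(cnt,cv2.DIST_HUBER,0,.01,.01).ravel()[:2])
E
```

```text
cap [ 0.4606 -0.3374  0.0773] 0.005448998942257275
0.053 [ 0.438541   -0.27914327] [ 0.43442301 -0.27603398]
0.06 [ 0.43839704 -0.27687765] [ 0.4388715 -0.2753073]
0.116 [0.54559372 0.04154885] [0.54044164 0.0433838 ]
0.123 [0.54468487 0.04169446] [0.54455874 0.04253904]
cap 0.075 [ 0.45988691 -0.34111041] [ 0.4606358  -0.33523332]
cap 0.082 [ 0.45959517 -0.33837643] [ 0.46502462 -0.33420666]
gripface [ 0.43836841 -0.27583384] [20.07940979 34.20665283] 20.221359252929688
gripface [ 0.43851406 -0.27639614] [18.24011078 31.24423218] 20.296232223510742
gripface [ 0.43855278 -0.27669541] [16.27065582 28.7647583 ] 20.225826263427734
arm img line [ 0.94742376 -0.31998155]
```

>>> {"api": "apply_moves", "payload": {"commands": [{"xyz":[0,0,-4],"turn":0},{"xyz":[-20,-20,-4],"turn":20},{"xyz":[-20,-20,-4],"turn":20},{"xyz":[-20,-20,-4],"turn":20},{"xyz":[-20,-20,-4],"turn":20},{"xyz":[-20,-20,-4],"turn":20},{"xyz":[-20,-20,-4],"turn":20},{"xyz":[-20,-20,-4],"turn":20}]}}

```text
time: 2.1
tool_pos: [0.3292, 0.2311, 0.2717]
ee_rot: [3.141, 0.002, 2.354]
force: [-0.5, 0.4, -0.7]
width: 0.0852
gripper_force: 0.0
```

The crank yaw is -70°, and the 65.5 mm grip-to-knob distance matches the text. Brass sides are at -27° (mod 90), and grip and shaft are within reach. I move above the grip next.

>>> {"api": "apply_moves", "payload": {"commands": [{"xyz":[-43.5,-28.5,0],"turn":25.6},{"xyz":[-43.5,-28.5,0],"turn":25.6},{"xyz":[-43.5,-28.5,0],"turn":25.6},{"xyz":[-43.5,-28.5,0],"turn":25.6},{"xyz":[-43.5,-28.5,0],"turn":25.6},{"xyz":[-43.5,-28.5,0],"turn":25.6},{"xyz":[-43.5,-28.5,0],"turn":25.6},{"xyz":[-43.5,-28.5,8],"turn":25.6},{"xyz":[-43.5,-28.5,12],"turn":25.6},{"xyz":[-43.5,-28.5,14],"turn":25.6},{"xyz":[-43.5,-28.5,14],"turn":25.6},{"xyz":[-43.5,-28.5,14],"turn":25.6}]}}

```text
time: 3.3
tool_pos: [0.4357, -0.2751, 0.1268]
ee_rot: [-3.138, -0.005, 1.913]
force: [-0.3, 0.3, 0.6]
width: 0.0854
gripper_force: 0.0
```

>>> {"api": "apply_moves", "payload": {"commands": [{"xyz":[-0.2,0,3],"turn":0},{"xyz":[-0.2,0,5.5],"turn":0},{"xyz":[-0.2,0,7.5],"turn":0},{"xyz":[-0.2,0,8.3],"turn":0},{"xyz":[-0.2,0,8.3],"turn":0},{"xyz":[-0.2,0,8.3],"turn":0}]}}

```text
time: 3.9
tool_pos: [0.4381, -0.2764, 0.0493]
ee_rot: [3.14, 0.001, 1.915]
force: [-0.3, -0.1, 0.3]
width: 0.0855
gripper_force: 0.0
```

>>> {"api": "apply_moves", "payload": {"commands": [{"xyz":[0,0,0.6],"turn":0},{"xyz":[0,0,0.6],"turn":0},{"xyz":[0,0,0.6],"turn":0},{"xyz":[0,0,0.6],"turn":0},{"xyz":[0,0,0.6],"turn":0},{"xyz":[0,0,0.6],"turn":0},{"xyz":[0,0,0.6],"turn":0},{"xyz":[0,0,0.6],"turn":0},{"xyz":[0,0,0.6],"turn":0},{"xyz":[0,0,0.6],"turn":0}], "gripper": 1}}

```text
time: 4.9
tool_pos: [0.4374, -0.2765, 0.0427]
ee_rot: [3.141, 0.001, 1.914]
force: [0.0, 0.7, 3.8]
width: 0.0172
gripper_force: 59.9
```

```bash
python3 - <<'E'
from h import *
print(env.observe())
E
```

```text
{'time': 4.9, 'joints': array([-6.73329526e-01,  1.32222666e-01,  1.70811183e+00,  1.13071781e-04,
        1.30058313e+00, -1.01651469e+00]), 'joint_vel': array([ 1.63020423e-04, -8.82349522e-05,  6.12432988e-04,  2.93956093e-04,
       -2.92752332e-04, -3.56532665e-04]), 'tau': array([-1.95149551e-01, -3.18982780e+01, -2.66269845e+01, -2.64345616e-02,
       -2.57051177e-01, -1.77078129e-02]), 'tool_pos': array([ 0.43741316, -0.27647222,  0.04272687]), 'ee_rot': array([3.14114470e+00, 5.16589655e-04, 1.91395123e+00]), 'force': array([0.04920501, 0.69750451, 3.78081625]), 'wrist_torque': array([ 0.08354798,  0.13274882, -0.02213234]), 'gripper_force': 59.878769516944885, 'width': 0.0171578982436656}
```

>>> {"api": "apply_moves", "payload": {"commands": [{"xyz":[0,0,-2],"turn":0},{"xyz":[0,0,-6],"turn":0},{"xyz":[0,0,-11],"turn":0},{"xyz":[3,2.5,-16],"turn":0},{"xyz":[7,5.5,-16],"turn":-7},{"xyz":[10.5,8.3,-16],"turn":-15},{"xyz":[14,11,-16],"turn":-23},{"xyz":[17.5,13.9,-16],"turn":-31},{"xyz":[21,16.7,-16],"turn":-38},{"xyz":[24,19,-16],"turn":-43},{"xyz":[26.3,20.9,-16],"turn":-43},{"xyz":[26.3,20.9,-16],"turn":-43}]}}

```text
time: 6.1
tool_pos: [0.5453, 0.0454, 0.1999]
ee_rot: [3.141, -0.004, 2.67]
force: [0.9, -1.4, -3.9]
width: 0.0171
gripper_force: 59.6
```

>>> {"api": "apply_moves", "payload": {"commands": [{"xyz":[0,0,0],"turn":0},{"xyz":[0,0,0],"turn":0}]}}

```text
time: 6.3
tool_pos: [0.5449, 0.0408, 0.2011]
ee_rot: [-3.14, -0.002, 2.664]
force: [-0.2, -0.0, -2.2]
width: 0.0171
gripper_force: 59.6
```

```bash
python3 - <<'E'
from h import *
o=env.observe();print(o['tool_pos'],o['ee_rot'],o['force'],o['width'])
A={n:np.mean([env.get_image(n)[:,:,::-1].astype(float) for _ in range(6)],0).astype(np.uint8) for n in("scene","top")}
np.savez("avg2.npz",**A)
R=lambda n,x,y,w,h:cv2.resize(A[n][y:y+h,x:x+w],(400,400),interpolation=cv2.INTER_CUBIC)
cv2.imwrite("pics/crop3.png",np.hstack([R("top",300,150,70,70),R("scene",290,160,70,70)]))
E
```

```text
[0.54486885 0.04083477 0.20113843] [-3.14007406e+00 -1.79235317e-03  2.66351535e+00] [-0.16183661 -0.00979244 -2.24813964] 0.017052798494466146
```

View pics/crop3.png

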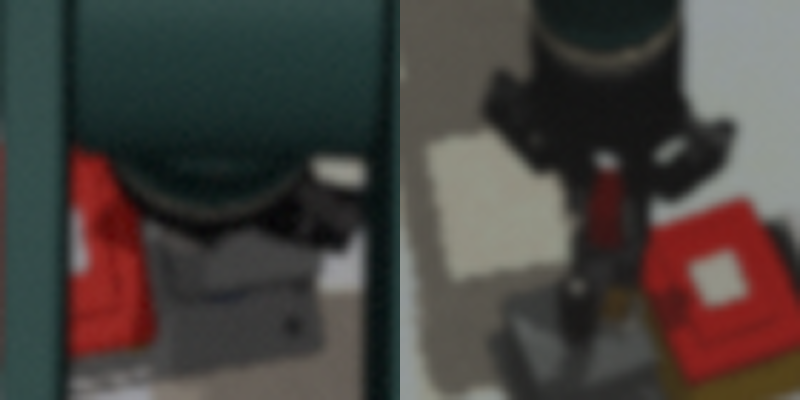

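The top view is blocked by the arm. In the scene view the red block at about (326,197) sits straight above the brass tip at about (327,213). I lower it gently and watch the force.

>>> {"api": "apply_moves", "payload": {"commands": [{"xyz":[0,0,1.5],"turn":0},{"xyz":[0,0,2.8],"turn":0},{"xyz":[0,0,3.1],"turn":0},{"xyz":[0,0,3.3],"turn":0},{"xyz":[0,0,3.5],"turn":0},{"xyz":[0,0,3.7],"turn":0},{"xyz":[0,0,3.8],"turn":0},{"xyz":[0,0,3.8],"turn":0}]}}

```text
time: 7.7
tool_pos: [0.5455, 0.0419, 0.1649]
ee_rot: [3.141, 0.0, 2.664]
force: [-1.0, 1.1, -2.0]
width: 0.017
gripper_force: 59.8
```

>>> {"api": "apply_moves", "payload": {"commands": [{"xyz":[0,0,0.3],"turn":0},{"xyz":[0,0,0.6],"turn":0},{"xyz":[0,0,0.8],"turn":0},{"xyz":[0,0,0.8],"turn":0}]}}

```text
time: 8.1
tool_pos: [0.5463, 0.042, 0.1625]
ee_rot: [3.139, 0.005, 2.665]
force: [-7.3, 1.2, 18.0]
width: 0.0171
gripper_force: 62.7
```

>>> {"api": "apply_moves", "payload": {"commands": [{"xyz":[0.13,-0.07,-0.5],"turn":0},{"xyz":[0.13,-0.07,-0.3],"turn":0},{"xyz":[0.13,-0.07,0],"turn":0},{"xyz":[0.13,-0.07,0],"turn":0}]}}

```text
time: 8.5
tool_pos: [0.5443, 0.0423, 0.1549]
ee_rot: [3.14, -0.001, 2.665]
force: [3.1, 3.4, -3.0]
width: 0.0173
gripper_force: 59.7
```

It slipped onto the square. I continue down to home.

>>> {"api": "apply_moves", "payload": {"commands": [{"xyz":[-0.02,0.03,0.3],"turn":0},{"xyz":[-0.02,0.03,0.6],"turn":0},{"xyz":[-0.02,0.03,0.9],"turn":0},{"xyz":[-0.02,0.03,1.15],"turn":0},{"xyz":[-0.02,0.03,1.3],"turn":0},{"xyz":[-0.02,0.03,1.3],"turn":0}]}}

```text
time: 9.1
tool_pos: [0.5446, 0.0423, 0.1438]
ee_rot: [3.14, 0.0, 2.665]
force: [2.0, 4.4, 0.5]
width: 0.0171
gripper_force: 60.2
```

>>> {"api": "apply_moves", "payload": {"commands": [{"xyz":[0,0,0.2],"turn":0},{"xyz":[0,0,0.3],"turn":0},{"xyz":[0,0,0.3],"turn":0}]}}

```text
time: 9.4
tool_pos: [0.5447, 0.0422, 0.1436]
ee_rot: [3.14, 0.002, 2.665]
force: [-2.6, 4.3, 10.8]
width: 0.0169
gripper_force: 61.7
```

The crank is home: TCP z shows the hub at the collar height, with 11 N of seating force. I release it and go to the knob, which lies 65 mm along tool -x.

>>> {"api": "apply_moves", "payload": {"commands": [{"xyz":[0,0,-0.2],"turn":0},{"xyz":[0,0,-0.2],"turn":0},{"xyz":[0,0,-0.2],"turn":0},{"xyz":[0,0,-0.2],"turn":0},{"xyz":[0,0,-3],"turn":0},{"xyz":[0,0,-6],"turn":0},{"xyz":[-3,0,-6],"turn":0},{"xyz":[-6.5,0,-6],"turn":0},{"xyz":[-6.5,0,-6],"turn":0},{"xyz":[-6.5,0,-3],"turn":0},{"xyz":[-6.5,0,-1],"turn":0},{"xyz":[-6.5,0,-0.4],"turn":0}], "gripper": 0}}

```text
time: 10.6
tool_pos: [0.5997, 0.012, 0.1405]
ee_rot: [-3.139, -0.007, 2.664]
force: [-0.5, 0.7, 0.3]
width: 0.085
gripper_force: 0.0
```

>>> {"api": "apply_moves", "payload": {"commands": [{"xyz":[0,0,0],"turn":0},{"xyz":[0,0,0],"turn":0}]}}

```text
time: 10.8
tool_pos: [0.6024, 0.012, 0.1454]
ee_rot: [3.141, 0.001, 2.665]
force: [0.2, -0.5, 0.7]
width: 0.0852
gripper_force: 0.0
```

>>> {"api": "apply_moves", "payload": {"commands": [{"xyz":[0,0,0],"turn":0},{"xyz":[0,0,0],"turn":0},{"xyz":[0,0,0],"turn":0},{"xyz":[0,0,0],"turn":0},{"xyz":[0,0,0],"turn":0},{"xyz":[0,0,0],"turn":0},{"xyz":[0,0,0],"turn":0},{"xyz":[0,0,0],"turn":0},{"xyz":[0,0,0],"turn":0}], "gripper": 1}}

```text
time: 11.7
tool_pos: [0.6023, 0.0119, 0.1446]
ee_rot: [3.141, 0.001, 2.664]
force: [-0.4, -0.7, 1.3]
width: 0.0187
gripper_force: 58.5
```

>>> {"api": "apply_moves", "payload": {"commands": [{"xyz":[0.03,-0.57,0],"turn":5},{"xyz":[0.1,-1.13,0],"turn":10},{"xyz":[0.22,-1.68,0],"turn":15},{"xyz":[0.39,-2.22,0],"turn":20},{"xyz":[0.61,-2.75,0],"turn":25},{"xyz":[0.87,-3.25,0],"turn":30},{"xyz":[1.18,-3.73,0],"turn":35},{"xyz":[1.52,-4.18,0],"turn":40},{"xyz":[1.9,-4.6,0],"turn":45},{"xyz":[2.32,-4.98,0],"turn":50}]}}

```text
time: 12.7
tool_pos: [0.5604, -0.0198, 0.1446]
ee_rot: [3.136, -0.003, 1.789]
force: [5.2, 4.6, -0.2]
width: 0.0186
gripper_force: 58.5
```

```bash
cat > f.py <<'E'
from h import *
o=env.observe();y=o['ee_rot'][2];p=o['tool_pos'];f=o['force']
r=p[:2]-[.5446,.0422];a=np.arctan2(r[1],r[0])
cw=np.array([np.sin(a),-np.cos(a)])
print("t",o['time'],"tool yaw",np.degrees(y).round(2),"knob ang",np.degrees(a).round(2),"R",np.hypot(*r).round(4),"tang resist",(-f[:2]@cw).round(2),"radial",(f[:2]@r/np.hypot(*r)).round(2),"fz",f[2].round(1),"w",o['width'].round(4),"torque",o['wrist_torque'].round(2))
E
python3 f.py
```

```text
Traceback (most recent call last):
  File "f.py", line 5, in <module>
    print("t",o['time'],"tool yaw",np.degrees(y).round(2),"knob ang",np.degrees(a).round(2),"R",np.hypot(*r).round(4),"tang resist",(-f[:2]@cw).round(2),"radial",(f[:2]@r/np.hypot(*r)).round(2),"fz",f[2].round(1),"w",o['width'].round(4),"torque",o['wrist_torque'].round(2))
                                                                                                                                                                                                                         ^^^^^^^^^^^^^^^^
AttributeError: 'float' object has no attribute 'round'
```

>>> {"api": "apply_moves", "payload": {"commands": [{"xyz":[0.03,-0.57,0],"turn":5},{"xyz":[0.1,-1.13,0],"turn":10},{"xyz":[0.22,-1.68,0],"turn":15},{"xyz":[0.39,-2.22,0],"turn":20},{"xyz":[0.61,-2.75,0],"turn":25},{"xyz":[0.87,-3.25,0],"turn":30}]}}

```text
time: 13.3
tool_pos: [0.5279, -0.0195, 0.1448]
ee_rot: [3.134, -0.004, 1.265]
force: [7.8, 1.6, -3.3]
width: 0.0182
gripper_force: 58.6
```

```bash
sed -i "s/(-f\[:2\]@cw).round(2)/round(-f[:2]@cw,2)/; s/o\['width'\].round(4)/round(o['width'],4)/;s/(f\[:2\]@r\/np.hypot(\*r)).round(2)/round(f[:2]@r\/np.hypot(*r),2)/" f.py; python3 f.py
```

```text
t 13.3 tool yaw 72.48 knob ang -105.17 R 0.064 tang resist 7.09 radial -3.62 fz -3.3 w 0.0182 torque [ 0.23 -1.48  0.06]
```

>>> {"api": "apply_moves", "payload": {"commands": [{"xyz":[0.0,-0.23,0],"turn":2},{"xyz":[0.02,-0.45,0],"turn":4},{"xyz":[0.04,-0.68,0],"turn":6}]}}

```text
time: 13.6
tool_pos: [0.5217, -0.0175, 0.1448]
ee_rot: [3.134, -0.004, 1.162]
force: [8.4, 0.8, -2.4]
width: 0.0182
gripper_force: 58.6
```

```bash
python3 f.py
```

```text
t 13.6 tool yaw 66.6 knob ang -111.0 R 0.064 tang resist 7.55 radial -3.74 fz -2.4 w 0.0182 torque [ 0.04 -1.47 -0.  ]
```

>>> {"api": "apply_moves", "payload": {"commands": [{"xyz":[0.0,-0.23,0],"turn":2},{"xyz":[0.02,-0.45,0],"turn":4},{"xyz":[0.04,-0.68,0],"turn":6}]}}

```text
time: 13.9
tool_pos: [0.5157, -0.0149, 0.1448]
ee_rot: [3.134, -0.004, 1.057]
force: [8.2, -0.6, -2.3]
width: 0.0183
gripper_force: 58.6
```

```bash
python3 f.py
```

```text
t 13.9 tool yaw 60.58 knob ang -116.81 R 0.064 tang resist 7.55 radial -3.2 fz -2.3 w 0.0183 torque [-0.19 -1.54 -0.03]
```

>>> {"api": "apply_moves", "payload": {"commands": [{"xyz":[0.0,-0.23,0],"turn":2},{"xyz":[0.02,-0.45,0],"turn":4},{"xyz":[0.04,-0.68,0],"turn":6}]}}

```text
time: 14.2
tool_pos: [0.5109, -0.0121, 0.1451]
ee_rot: [3.131, -0.004, 0.952]
force: [11.8, -2.8, -4.7]
width: 0.018
gripper_force: 58.6
```

```bash
python3 f.py
```

```text
t 14.2 tool yaw 54.56 knob ang -121.83 R 0.0639 tang resist 11.51 radial -3.89 fz -4.7 w 0.018 torque [-0.64 -1.97  0.05]
```

The effort is rising, so I go in small steps.

>>> {"api": "apply_moves", "payload": {"commands": [{"xyz":[0.0,-0.11,0],"turn":1},{"xyz":[0.0,-0.11,0],"turn":1}]}}

```text
time: 14.4
tool_pos: [0.5102, -0.0117, 0.1451]
ee_rot: [3.131, -0.004, 0.936]
force: [10.6, -2.5, -3.8]
width: 0.018
gripper_force: 58.6
```

```bash
python3 f.py
```

```text
t 14.4 tool yaw 53.62 knob ang -122.56 R 0.064 tang resist 10.26 radial -3.62 fz -3.8 w 0.018 torque [-0.56 -1.92 -0.01]
```

>>> {"api": "apply_moves", "payload": {"commands": [{"xyz":[0.0,-0.11,0],"turn":1},{"xyz":[0.0,-0.23,0],"turn":2}]}}

```text
time: 14.6
tool_pos: [0.5089, -0.0108, 0.1452]
ee_rot: [3.13, -0.005, 0.9]
force: [12.3, -3.4, -4.3]
width: 0.0184
gripper_force: 58.6
```

```bash
python3 f.py
```

```text
t 14.6 tool yaw 51.58 knob ang -123.98 R 0.0639 tang resist 12.08 radial -3.99 fz -4.3 w 0.0184 torque [-0.86 -2.22  0.02]
```

>>> {"api": "apply_moves", "payload": {"commands": [{"xyz":[0.0,-0.11,0],"turn":1},{"xyz":[0.0,-0.23,0],"turn":2}]}}

```text
time: 14.8
tool_pos: [0.5075, -0.0099, 0.1453]
ee_rot: [3.128, -0.005, 0.865]
force: [13.9, -4.6, -5.8]
width: 0.0187
gripper_force: 58.6
```

```bash
python3 f.py
```

```text
t 14.8 tool yaw 49.57 knob ang -125.45 R 0.0639 tang resist 13.98 radial -4.25 fz -5.8 w 0.0187 torque [-1.07 -2.36 -0.01]
```

>>> {"api": "apply_moves", "payload": {"commands": [{"xyz":[0.0,-0.11,0],"turn":1},{"xyz":[0.0,-0.23,0],"turn":2}]}}

```text
time: 15.0
tool_pos: [0.5061, -0.0088, 0.1453]
ee_rot: [3.127, -0.006, 0.83]
force: [14.2, -5.9, -5.4]
width: 0.0188
gripper_force: 58.7
```

```bash
python3 f.py
```

```text
t 15.0 tool yaw 47.56 knob ang -127.05 R 0.0639 tang resist 14.94 radial -3.85 fz -5.4 w 0.0188 torque [-1.24 -2.51  0.01]
```

>>> {"api": "apply_moves", "payload": {"commands": [{"xyz":[0.0,-0.11,0.1],"turn":1},{"xyz":[0.0,-0.23,0.15],"turn":2}]}}

```text
time: 15.2
tool_pos: [0.5052, -0.0082, 0.1451]
ee_rot: [3.124, -0.006, 0.795]
force: [15.7, -8.9, -1.1]
width: 0.0182
gripper_force: 58.9
```

```bash
python3 f.py
```

```text
t 15.2 tool yaw 45.54 knob ang -127.98 R 0.064 tang resist 17.85 radial -2.61 fz -1.1 w 0.0182 torque [-1.64 -2.52 -0.05]
```

>>> {"api": "apply_moves", "payload": {"commands": [{"xyz":[0.0,-0.08,0.0],"turn":0.7}]}}

```text
time: 15.3
tool_pos: [0.5048, -0.0079, 0.1451]
ee_rot: [3.123, -0.007, 0.783]
force: [15.4, -9.5, -1.8]
width: 0.0187
gripper_force: 58.8
```

```bash
python3 f.py
```

```text
t 15.3 tool yaw 44.84 knob ang -128.46 R 0.064 tang resist 18.0 radial -2.15 fz -1.8 w 0.0187 torque [-1.67 -2.58 -0.03]
```

The knob is 10.5 N above free, which is in the good range. I hold briefly, unload the arm's spring deflection, and then release.

>>> {"api": "apply_moves", "payload": {"commands": [{"xyz":[0,0,0.0],"turn":0},{"xyz":[0,0,0.0],"turn":0},{"xyz":[0,0.2,0.0],"turn":0},{"xyz":[0,0.4,0.0],"turn":0},{"xyz":[0,0.6,0.0],"turn":0},{"xyz":[0,0.65,0.0],"turn":0},{"xyz":[0,0.65,0.0],"turn":0}]}}

```text
time: 16.0
tool_pos: [0.5062, -0.0094, 0.1444]
ee_rot: [3.134, -0.005, 0.784]
force: [6.8, -1.0, 1.2]
width: 0.0186
gripper_force: 59.6
```

```bash
python3 f.py
```

```text
t 16.0 tool yaw 44.94 knob ang -126.68 R 0.0643 tang resist 6.06 radial -3.3 fz 1.2 w 0.0186 torque [-0.24 -1.14 -0.01]
```

>>> {"api": "apply_moves", "payload": {"commands": [{"xyz":[0,0.2,0],"turn":0},{"xyz":[0,0.2,0],"turn":0}]}}

```text
time: 16.2
tool_pos: [0.5067, -0.0099, 0.1443]
ee_rot: [3.137, -0.005, 0.785]
force: [5.1, 0.8, 2.6]
width: 0.0182
gripper_force: 59.8
```

```bash
python3 f.py
```

```text
t 16.2 tool yaw 44.96 knob ang -125.98 R 0.0644 tang resist 3.67 radial -3.71 fz 2.6 w 0.0182 torque [ 0.19 -1.02  0.02]
```

>>> {"api": "apply_moves", "payload": {"commands": [{"xyz":[0,0,0],"turn":0},{"xyz":[0,0,0],"turn":0},{"xyz":[0,0,0],"turn":0},{"xyz":[0,0,0],"turn":0},{"xyz":[0,0,0],"turn":0},{"xyz":[0,0,-3],"turn":0},{"xyz":[0,0,-6],"turn":0},{"xyz":[3.2,-0.5,-6],"turn":-5},{"xyz":[6.4,-1.0,-6],"turn":-10},{"xyz":[6.4,-1.0,-6],"turn":-10}], "gripper": 0}}

```text
time: 17.2
tool_pos: [0.5437, 0.0446, 0.2027]
ee_rot: [-3.141, -0.002, 0.963]
force: [-0.0, -0.7, -0.8]
width: 0.0856
gripper_force: 0.0
```

```bash
python3 f.py; python3 - <<'E'
from h import *
o=env.observe();print(o['tool_pos'],o['force'])
A=np.mean([env.get_image("scene")[:,:,::-1].astype(float) for _ in range(6)],0).astype(np.uint8)
cv2.imwrite("pics/crop4.png",cv2.resize(A[170:240,280:380],(800,560),interpolation=cv2.INTER_CUBIC))
for d in(-122,-126,-130):
  a=np.radians(d);print(d,proj("scene",[.5446+.065*np.cos(a),.0422+.065*np.sin(a),.176]))
E
```

```text
t 17.2 tool yaw 55.19 knob ang 109.83 R 0.0026 tang resist 0.26 radial -0.69 fz -0.8 w 0.0856 torque [-0.03  0.08  0.  ]
[0.54373359 0.04460315 0.20265132] [-0.00982353 -0.7392525  -0.75482623]
-122 [[306.97323063 196.80603619]]
-126 [[307.54049188 195.65985039]]
-130 [[308.19865003 194.55077452]]
```

View pics/crop4.png

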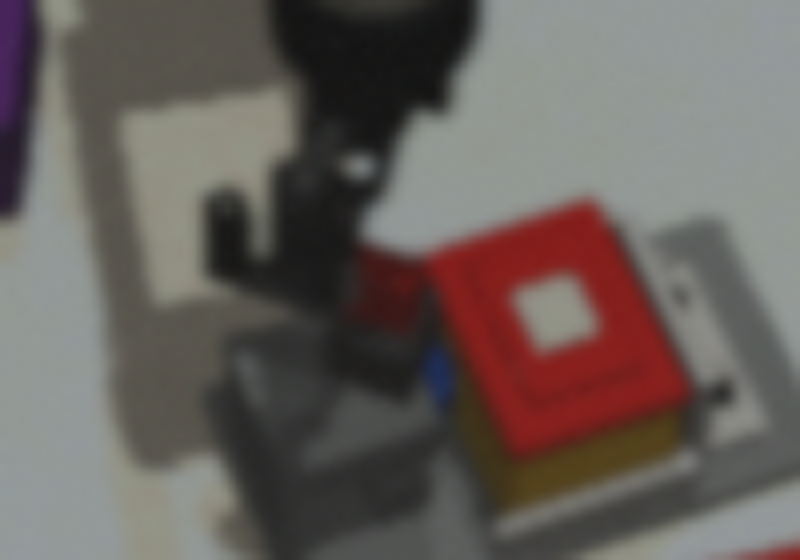

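The scene crop shows the knob top at (308.5,195), matching -127°, the crank still seated, and the blue cam at (335,217) against the box. I descend onto the grip block.

>>> {"api": "apply_moves", "payload": {"commands": [{"xyz":[0,0,1.5],"turn":0},{"xyz":[0,0,3],"turn":0},{"xyz":[0,0,3],"turn":0}]}}

```text
time: 17.8
tool_pos: [0.5402, 0.0419, 0.1686]
ee_rot: [-3.136, 0.004, 0.959]
force: [-0.6, 0.0, -0.6]
width: 0.0854
gripper_force: 0.0
```

>>> {"api": "apply_moves", "payload": {"commands": [{"xyz":[0.25,0.3,1],"turn":0},{"xyz":[0.25,0.3,2],"turn":0},{"xyz":[0.25,0.3,2.3],"turn":0},{"xyz":[0.25,0.3,2.3],"turn":0},{"xyz":[0.25,0.3,2.3],"turn":0}]}}

```text
time: 18.3
tool_pos: [0.5465, 0.0425, 0.15]
ee_rot: [3.141, -0.0, 0.959]
force: [0.2, -0.2, -0.5]
width: 0.0852
gripper_force: 0.0
```

>>> {"api": "apply_moves", "payload": {"commands": [{"xyz":[-0.1,-0.15,0.5],"turn":0},{"xyz":[-0.1,-0.15,0.5],"turn":0},{"xyz":[-0.1,-0.15,0.5],"turn":0}]}}

```text
time: 18.6
tool_pos: [0.5445, 0.0426, 0.1448]
ee_rot: [3.142, -0.0, 0.959]
force: [0.9, 0.7, 0.3]
width: 0.0854
gripper_force: 0.0
```

>>> {"api": "apply_moves", "payload": {"commands": [{"xyz":[0,0,0],"turn":0},{"xyz":[0,0,0],"turn":0},{"xyz":[0,0,0],"turn":0},{"xyz":[0,0,0],"turn":0},{"xyz":[0,0,0],"turn":0},{"xyz":[0,0,0],"turn":0},{"xyz":[0,0,0],"turn":0},{"xyz":[0,0,0],"turn":0}], "gripper": 1}}

```text
time: 19.4
tool_pos: [0.5444, 0.0428, 0.145]
ee_rot: [-3.141, -0.0, 0.96]
force: [-2.0, 0.6, 3.1]
width: 0.0171
gripper_force: 59.4
```

```bash
python3 f.py
```

```text
t 19.4 tool yaw 54.99 knob ang 112.35 R 0.0006 tang resist 1.61 radial 1.29 fz 3.1 w 0.0171 torque [0.19 0.33 0.42]
```

>>> {"api": "apply_moves", "payload": {"commands": [{"xyz":[0,0,0],"turn":-1.5},{"xyz":[0,0,0],"turn":-1.5}]}}

```text
time: 19.6
tool_pos: [0.5444, 0.0428, 0.1451]
ee_rot: [-3.141, -0.0, 0.986]
force: [-2.8, 1.4, 3.1]
width: 0.0171
gripper_force: 58.3
```

```bash
python3 f.py
```

```text
t 19.6 tool yaw 56.48 knob ang 112.37 R 0.0006 tang resist 2.07 radial 2.34 fz 3.1 w 0.0171 torque [0.2  0.53 0.06]
```

The torque is relieved, so I lift straight off.

>>> {"api": "apply_moves", "payload": {"commands": [{"xyz":[0,0,-0.5],"turn":-0.5},{"xyz":[0,0,-1.2],"turn":-0.5},{"xyz":[0,0,-2],"turn":-0.5},{"xyz":[0,0,-3],"turn":-0.5},{"xyz":[0,0,-4],"turn":-0.5},{"xyz":[0,0,-5.5],"turn":-0.5},{"xyz":[0,0,-6],"turn":-0.5},{"xyz":[0,0,-6],"turn":-0.5}]}}

```text
time: 20.4
tool_pos: [0.5454, 0.0425, 0.2073]
ee_rot: [3.138, -0.002, 0.994]
force: [-0.9, 0.6, -2.9]
width: 0.0169
gripper_force: 60.7
```

```bash
python3 f.py; python3 - <<'E'
from h import *
A=np.mean([env.get_image("scene")[:,:,::-1].astype(float) for _ in range(4)],0).astype(np.uint8)
cv2.imwrite("pics/crop5.png",cv2.resize(A[160:240,280:380],(800,600),interpolation=cv2.INTER_CUBIC))
E
```

```text
t 20.4 tool yaw 56.96 knob ang 17.86 R 0.0009 tang resist 0.88 radial -0.7 fz -2.9 w 0.0169 torque [ 0.04 -0.01  0.04]
```

View pics/crop5.png

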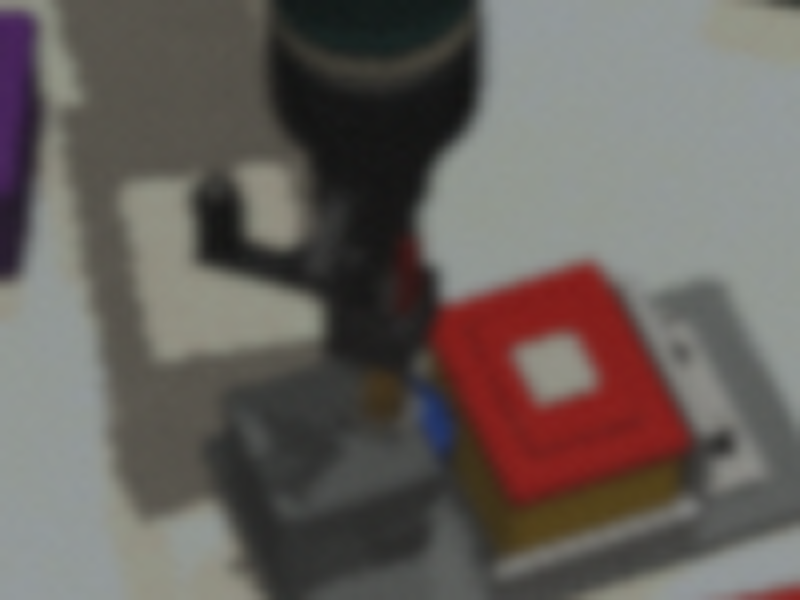

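The crank is clear of the shaft, and the cam (crop (435,420)) still presses the box. I carry it to the tray.

>>> {"api": "apply_moves", "payload": {"commands": [{"xyz":[-3,0.9,-1],"turn":0},{"xyz":[-7,2.1,-1],"turn":0},{"xyz":[-11,3.3,-1],"turn":0},{"xyz":[-15,4.5,0],"turn":0},{"xyz":[-19,5.7,0],"turn":0},{"xyz":[-23,6.9,0],"turn":0},{"xyz":[-27,8.1,0],"turn":0},{"xyz":[-30.5,9.2,2],"turn":0},{"xyz":[-33,9.9,4],"turn":0},{"xyz":[-33,9.9,7],"turn":0},{"xyz":[-33,9.9,10],"turn":0},{"xyz":[-33,9.9,12],"turn":0}]}}

```text
time: 21.8
tool_pos: [0.4458, -0.2873, 0.0813]
ee_rot: [-3.136, -0.001, 0.993]
force: [0.5, 0.4, -3.7]
width: 0.0166
gripper_force: 60.4
```

>>> {"api": "apply_moves", "payload": {"commands": [{"xyz":[0,0,1.2],"turn":0},{"xyz":[0,0,2.2],"turn":0},{"xyz":[0,0,2.7],"turn":0},{"xyz":[0,0,3],"turn":0},{"xyz":[0,0,3],"turn":0},{"xyz":[0,0,3],"turn":0}]}}

```text
time: 22.4
tool_pos: [0.4482, -0.2884, 0.0558]
ee_rot: [3.14, 0.0, 0.994]
force: [-0.5, -0.0, -2.9]
width: 0.0168
gripper_force: 60.5
```

Next is 12 mm to the floor.

>>> {"api": "apply_moves", "payload": {"commands": [{"xyz":[0,0,0.4],"turn":0},{"xyz":[0,0,0.7],"turn":0},{"xyz":[0,0,0.9],"turn":0},{"xyz":[0,0,1.1],"turn":0},{"xyz":[0,0,1.2],"turn":0},{"xyz":[0,0,1.2],"turn":0}]}}

```text
time: 23.0
tool_pos: [0.4476, -0.2879, 0.0441]
ee_rot: [-3.141, -0.0, 0.994]
force: [-2.7, 2.9, 4.7]
width: 0.0172
gripper_force: 61.7
```

>>> {"api": "apply_moves", "payload": {"commands": [{"xyz":[0,0,0],"turn":0},{"xyz":[0,0,0],"turn":0},{"xyz":[0,0,0],"turn":0},{"xyz":[0,0,0],"turn":0},{"xyz":[0,0,0],"turn":0},{"xyz":[0,0,0],"turn":0},{"xyz":[0,0,-3],"turn":0},{"xyz":[0,0,-7],"turn":0},{"xyz":[0,0,-11],"turn":0},{"xyz":[0,0,-15],"turn":0},{"xyz":[-5,-5,-16],"turn":0},{"xyz":[-8,-8,-16],"turn":0}], "gripper": 0}}

```text
time: 24.2
tool_pos: [0.3507, -0.3095, 0.2048]
ee_rot: [3.137, 0.002, 0.997]
force: [-0.5, -0.7, 0.5]
width: 0.0856
gripper_force: 0.0
```

>>> {"api": "apply_moves", "payload": {"commands": [{"xyz":[-4,-10,0],"turn":0},{"xyz":[-4,-10,0],"turn":0},{"xyz":[-4,-10,0],"turn":0},{"xyz":[-4,-10,0],"turn":0}]}}

```text
time: 24.6
tool_pos: [0.2439, -0.2877, 0.2025]
ee_rot: [3.14, 0.0, 0.992]
force: [0.5, 0.1, 1.0]
width: 0.0852
gripper_force: 0.0
```

```bash
python3 - <<'E'
from h import *
A={n:np.mean([env.get_image(n)[:,:,::-1].astype(float) for _ in range(6)],0).astype(np.uint8) for n in("scene","top")}
a=np.hstack([A["scene"][140:260,180:390],A["top"][140:260,260:490][:, :210]])
R=lambda n,x,y,w,h:cv2.resize(A[n][y:y+h,x:x+w],(400,300),interpolation=cv2.INTER_CUBIC)
cv2.imwrite("pics/crop6.png",np.vstack([np.hstack([R("top",410,175,100,75),R("top",285,165,80,60)]),np.hstack([R("scene",190,188,80,60),R("scene",295,180,100,75)])]))
print(env.observe()['tool_pos'],env.observe()['time'])
c=cv2.resize(A["top"][180:196,325:341].astype(np.float32),None,fx=8,fy=8,interpolation=cv2.INTER_CUBIC);b,g,r=cv2.split(c)
for th in(.27,.36):
  m=((r-b)>th*(g+1)).astype(np.uint8);cnt=max(cv2.findContours(m,0,1)[0],key=len)
  W=np.array([plane("top",(u+.5)/8-.5+[325,180],.12)[:2] for u in cnt[:,0]]);q=cv2.minAreaRect((W*1e4).astype(np.float32));print("brass ang",q[2],np.array(q[1])/10)
E
```

```text
[ 0.24491707 -0.2876708   0.20203034] 25.2
brass ang 62.58274841308594 [15.6668869  15.76671143]
brass ang 64.4483871459961 [14.12107239 14.4250824 ]
```

View pics/crop6.png

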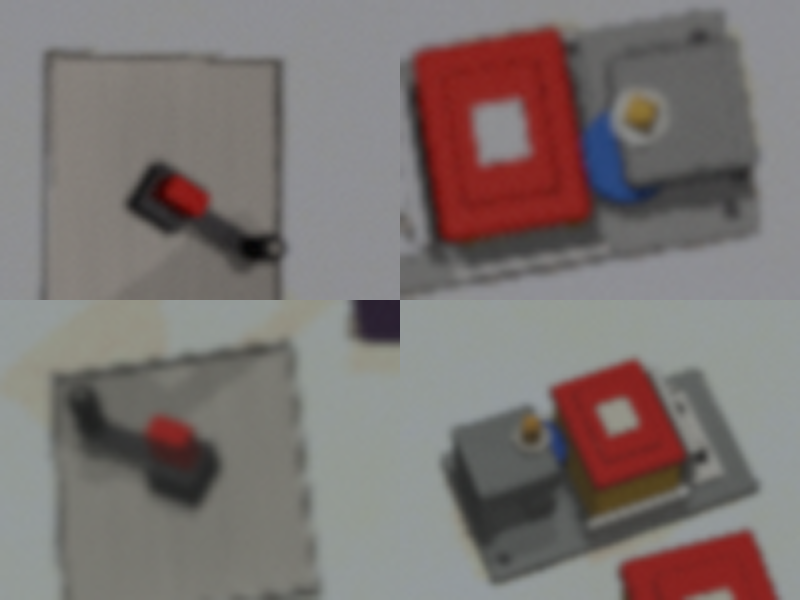

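The crank stands upright on the tray, with its hub near top (450,224). The blue cam at about (328,197) touches the box. To judge whether the shaft kept its angle after unloading, I measure the brass rotation the same way before and after.

```bash
cat > b.py <<'E'
from h import *
B=np.load("avg.npz")["top"]
N=np.mean([env.get_image("top")[:,:,::-1].astype(float) for _ in range(12)],0).astype(np.float32);np.save("now.npy",N)
for nm,I in(("before",B),("now",N)):
  c=cv2.resize(I[180:196,325:341],None,fx=8,fy=8,interpolation=cv2.INTER_CUBIC);o=[]
  for s in(2,4,6):
    ch=cv2.GaussianBlur((c[...,2]-c[...,0])/(c[...,1]+5),(0,0),s);gx,gy=cv2.Sobel(ch,cv2.CV_32F,1,0),cv2.Sobel(ch,cv2.CV_32F,0,1);Z=gx+1j*gy
    z=(Z**4/(np.abs(Z)**3+1e-9))[20:-20,20:-20].sum();o.append(round(-90-np.degrees(np.angle(z))/4+90,1))
  for th in(.24,.3,.36,.42):
    m=((c[...,2]-c[...,0])>th*(c[...,1]+1)).astype(np.uint8);cnt=max(cv2.findContours(m,0,1)[0],key=len)
    W=np.array([plane("top",(u+.5)/8-.5+[325,180],.12)[:2] for u in cnt[:,0]]);q=cv2.minAreaRect((W*1e4).astype(np.float32));o.append(round(q[2]-90,1))
  print(nm,o)
# cam arc
c=cv2.resize(N[175:215,310:345],None,fx=8,fy=8,interpolation=cv2.INTER_CUBIC)
m=((c[...,0]-c[...,2])>45).astype(np.uint8);cnt=max(cv2.findContours(m,0,1)[0],key=len)[:,0]
W=np.array([plane("top",(u+.5)/8-.5+[310,175],.064)[:2] for u in cnt])
S=np.array([.545,.0418]);print("blue extent x",W[:,0].min(),W[:,0].max(),"y",W[:,1].min(),W[:,1].max())
E
python3 b.py
```

```text
before [np.float32(-27.2), np.float32(-27.4), np.float32(-27.7), -29.4, -27.3, -27.4, -27.7]
now [np.float32(-19.8), np.float32(-18.8), np.float32(-6.7), -23.5, -21.6, -22.3, -21.6]
blue extent x 0.5048382937265331 0.5512798931352108 y 0.04247269695376026 0.0708588883751767
```

```bash
python3 - <<'E'
from h import *
for nm,I in(("before",np.load("avg.npz")["top"]),("now",np.load("now.npy"))):
  k=8;c=cv2.resize(I[178:197,323:343],None,fx=k,fy=k,interpolation=cv2.INTER_CUBIC)
  v,u=np.mgrid[:c.shape[0],:c.shape[1]];u=(u+.5)/k-.5+323;v=(v+.5)/k-.5+178
  sat=np.clip((c[...,2]-c[...,0])/(c[...,1]+5),0,None)
  ce=np.array([332.77,187.0])
  for it in range(20):
    w=sat*(np.hypot(u-ce[0],v-ce[1])<4.2);ce=np.array([(w*u).sum(),(w*v).sum()])/w.sum()
  Z=(u-ce[0])+1j*(v-ce[1])
  for R in(3,3.6,4.2):
    w=sat*(abs(Z)<R);z=(w*Z**4).sum();z2=(w*Z**2).sum()
    # corners of a square lie at phase peaks: m4 phase => corner dir
    print(nm,R,ce.round(2),"corner-45 img deg",round(np.degrees(np.angle(z))/4,1),"m4 rel",round(abs(z)/(w*abs(Z)**4).sum(),3),"m2 rel",round(abs(z2)/(w*abs(Z)**2).sum(),3))
E
```

```text
before 3 [332.77 187.06] corner-45 img deg -19.5 m4 rel 0.046 m2 rel 0.034
before 3.6 [332.77 187.06] corner-45 img deg -17.4 m4 rel 0.079 m2 rel 0.047
before 4.2 [332.77 187.06] corner-45 img deg -16.9 m4 rel 0.108 m2 rel 0.061
now 3 [332.71 187.1 ] corner-45 img deg -21.4 m4 rel 0.043 m2 rel 0.015
now 3.6 [332.71 187.1 ] corner-45 img deg -22.6 m4 rel 0.077 m2 rel 0.023
now 4.2 [332.71 187.1 ] corner-45 img deg -22.4 m4 rel 0.104 m2 rel 0.035
```

The crank stands upright on the tray and the gripper is open and clear. The shaft's friction, plus friction where the cam bears on the box, should keep the shaft where I left it. I'm handing in.

```bash
python3 -c "
from rig import env
print(env.sign_off())"
```

```text
the job is handed in; nothing more can be done
None
```

The crank was fitted, wound clockwise to about 10.5 N above free effort, lifted off and stood upright on the tray, and the job is handed in with no verdict shown; I could not confirm the final 8–30 N hold on the box, since my camera readings of the shaft angle left some doubt that it stayed at its wound position.

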